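Bleed a gas inlet block with a spring coupler

TASK

Bleed the gas inlet block of the spectrometer: take the blue-gripped coupler out of its compartment in the grey bin, press it squarely, mouth first, onto the block's tilted nipple until it snaps on, and keep pushing until its mouth is fully home against the nipple's flange. Finish while still holding it pushed fully home against the valve spring: do not let go. Leave the other couplers in the bin and everything else where it stands.

Things in the scene. Friction and masses are not known exactly. Their poses are not given: they have to be found in the camera images.
- blue_coupler: Bleed coupler, round, 88 mm tall, 0.08 to 0.17 kg. Aluminium skirt 34 mm diameter from 0 to 34 mm above the mouth, blue grip 26 mm diameter to 76 mm, brass muffler 18 mm diameter to 88 mm. Starts upright, mouth down, in a bin compartment. Any roll fits. Origin: centre of the mouth plane; z along its axis, mouth to muffler.
- bin: Grey fixed bin, 90 (x) by 250 (y) by 35 mm high, walls and floor 4 mm. Two lower dividers make three compartments in a row along its y, centres at y = -82, 0, +82 mm; one coupler stands in each, up to 17 mm off centre; which is where varies. Gripping along the bin's x (across the row) keeps fingers clear of the neighbours. Origin: centre of the underside.
- block: The fixed gas inlet block, grey, on a dark 120 (x) by 100 (y) by 10 mm base plate; nothing on it is higher than the nipple. A round gauge looks to its +x, brass ports to its +-y. Origin: centre of the underside. Its nipple leans 25 degrees from the vertical towards the block's -x.
- nipple: Tilted steel nipple fixed on the block. Origin: centre of the flat flange (48 mm diameter) at its foot, 75 mm above the bench; z: outwards along the nipple, 25 degrees from vertical. Stem 16 mm diameter to 22 mm, tapering to 9 mm at 29 mm; a brass valve pin of 7 mm diameter stands out to 41 mm. The coupler's mouth rests on the flange when fully home.
- poppet (a joint): Sprung valve pin in the nipple: m pushed in, 0 = out. The coupler's roof meets it with the mouth 11 mm above the flange; it reads about 0.011 fully home. Spring: 1.6 N plus 0.8 N per mm, about 10 N fully home. If let go, the coupler is pushed back up against the pawls, mouth about 9 mm above the flange.
- poppet_tip (a point): Centre of the end of the valve pin, on the nipple's axis, 41 mm above the flange when out.
- orange_coupler: The orange-gripped coupler. Same build and size as the blue one (total height 88, skirt 34 diameter, grip 26 diameter); stands mouth-down in another compartment of the bin. Bystander: leave it there. Origin: centre of its mouth (underside); z up along its axis.
- black_coupler: The black-gripped coupler. Same build and size as the blue one (total height 88, skirt 34 diameter, grip 26 diameter); stands mouth-down in another compartment of the bin. Bystander: leave it there. Origin: centre of its mouth (underside); z up along its axis.
- beaker: Glass beaker, 70 mm diameter, 90 mm tall. Bystander. Origin: centre of the underside.
- reagent_bottle: Amber bottle with blue cap, 70 mm diameter, 150 mm tall. Bystander. Origin: centre of the underside.
- cap_jar: Clear jar with white lid, 60 mm diameter, 60 mm tall. Bystander. Origin: centre of the underside.
- wrench: Steel wrench lying flat on the bench. Bystander. Origin near its middle, on the bench.
- ferrule_tub: Small white open tub, 54 mm diameter, 25 mm tall, near the robot. Bystander. Origin: centre of the underside.
- coupler_grip (a point): Point on the blue coupler's axis at the middle of its blue grip, 55 mm from the mouth: hold it here. The mouth is a lip of 20 mm bore, 5 mm thick; behind it the bore is 27 mm and ends in a flat roof 30 mm from the mouth.
- snap (a point): Point on the nipple's axis, 15 mm above the flange, at the level of three sprung brass pawls that stick out to 12 mm radius. The coupler's lip meets their ramps with the mouth about 18 mm above the flange, needs some 10 to 18 N to pass (hardest near 14 mm), and snaps behind them with the mouth about 10 mm above the flange.
Things that resemble listed ones, but are neither listed nor needed, are in the scene too. What is shaped like the block but orange or pink is not meant.

How it is judged (in metres and radians):
On the way, in this order (a step that is already met when the one before it is completed fails the run):
1. the blue coupler is lifted clear of the bin (height (world z) of blue_coupler above 0.05 m and contact force between the fingers and blue_coupler above 1 N), for 0.2 s.
2. it is pressed squarely onto the nipple and has snapped behind the pawls (angle between the z axis of blue_coupler and the z axis of nipple, either way round below 0.1 rad and x of blue_coupler in the frame of nipple between -0.004 and 0.004 m and y of blue_coupler in the frame of nipple between -0.004 and 0.004 m and z of blue_coupler in the frame of nipple below 0.0095 m), for 0.1 s.
At the end, for the whole second after the job is handed in: The robot still holds the blue coupler, pushed home on the nipple: its mouth within 4 mm of the flange, centred within 4 mm, its axis within 0.10 rad (about 6 degrees) of the nipple's, the valve pin pushed in more than 8 mm, the fingers bearing on the coupler (angle between the z axis of blue_coupler and the z axis of nipple, either way round below 0.1 rad and x of blue_coupler in the frame of nipple between -0.004 and 0.004 m and y of blue_coupler in the frame of nipple between -0.004 and 0.004 m and z of blue_coupler in the frame of nipple between -0.004 and 0.004 m and value of joint poppet above 0.008 m and contact force between the fingers and blue_coupler above 2 N); the arm keeps its last pose, push and grip.
It fails at once if another coupler is moved more than 30 mm or tipped (distance of any of orange_coupler, black_coupler from where it was at the start of the episode above 0.03 m or angle between any of orange_coupler, black_coupler's own z axis and vertical above 0.35 rad).
It fails at once if the beaker, bottle or jar is moved more than 30 mm or tipped (distance of any of beaker, reagent_bottle, cap_jar from where it was at the start of the episode above 0.03 m or angle between any of beaker, reagent_bottle, cap_jar's own z axis and vertical above 0.35 rad).
It fails at once if the wrench or the tub is moved more than 30 mm or tipped (distance of any of wrench, ferrule_tub from where it was at the start of the episode above 0.03 m or angle between ferrule_tub's own z axis and vertical above 0.35 rad).
It also fails if it takes over 42 s, if anything falls off the work surface, if the arm or the gripper's body presses on something with over 40 N, if the wrist force passes 120 N, or if a joint passes its speed limit or range.

ROBOT

A 7-joint arm with a two-finger parallel gripper is mounted at the origin on the work surface. World frame = base frame: x ahead of the robot, y to its left, z up, the work surface at z = 0. Lengths are in m, angles in degrees, forces in N, time in s.
With the tool pointing down it reaches from about 0.425 to 0.875 m from the base axis. Payload 4.7 kg.
Tool frame: the origin (TCP) lies on the centre line of the jaws, within the pads' length; the fingertips stand 8 mm ahead of it and the grasp point (between the pads) lies 11 mm behind it; z points along the fingers, y is the direction in which the jaws open and shut (so a half turn about z gives the same grasp; the last joint's range is limited). The gripper opens to 87 mm and grips with 3 to 60 N. Pads are 19 mm wide; open, the fingers measure 117 mm over their backs; the gripper's body (75 mm by 190 mm) begins 51 mm behind the grasp point.
Start: joints at [73.402, 18.392, -4.016, 83.108, 1.295, 78.541, -3.26], TCP at [0.194, -0.62, 0.202] pointing down, gripper open.
Joint ranges: [-163.93, 163.93], [-17.29, 119.83], [-79.2, 71.16], [3.27, 140.29], [-89.18, 269.18], [5.43, 117.66], [-154.24, 154.24]. Speed limits (degrees/s): [147.25, 147.25, 180, 180, 180, 180, 180].

INTERFACE

Orientations are given as [roll, pitch, yaw] about the fixed x, y, z axes, in that order (R = Rz(yaw) Ry(pitch) Rx(roll)).
In Python, from cell import status, vision, workorder gives the robot as it stands.
- The arm moves only by the tool step_arm, never from a script. Its argument "series" is a list of rows, each an object of numbers: "ax", "ay", "az": the turn, a rotation vector about the world's x, y, z in degrees; "x", "y", "z": the shift along the world's x, y, z in m; "claw": the opening in per cent of the stroke, from 0 (shut) to 100 (fully open). In form: [{"ax": .., "ay": .., "az": .., "x": .., "y": .., "z": .., "claw": ..}, ...]. A call has 1 to 12 rows; each row is the pose to reach, as a shift and turn from the pose commanded when the call began; what a row does not reach only later rows make up. A row lasts 1/10 s, in which the tool goes at most 50 mm and 8.59 degrees, less where a joint would pass 70% of its speed; a pose out of reach is approached as far as the arm can. A call with a gripper value outside its range is refused whole. The fingers move at their own pace and stop on an object; "squeeze" is the grip in N (left out, the last holds). Time passes only in rows, so rows that repeat a pose let the fingers close. It gives the time, the measured TCP pose, the force and the opening at its end, in the units of the state.
- status.get_obs(): the state, without advancing time (a new reading comes with each control period).
- vision.read_camera(name): name is "side" or "top" or "wrist"; returns the picture (420x560x3 uint8, red, green, blue); there is no depth.
- vision.camera_params(name): a dict with "fovy" (degrees; the focal length in pixels is half the picture's height over the tangent of half this angle, whatever the lens; pixels are square), "cx", "cy" (the principal point, pixels), "dist" ([k1, k2, p1, p2, k3] as OpenCV has them; the pictures are not rectified), "eye" and "orientation" of the camera in the world; the wrist camera has in their place "tool_from_camera" (4x4, takes a point from camera to tool coordinates, whose origin is the TCP and whose axes are the flange's). Camera axes: x right, y down, z forward; pixel columns grow to the right and rows downward; lengths in m; the calibration is good to about 2 mm. A picture is of the moment at which its call begins: read the wrist's pose just before it. camera_params takes no time and is no camera call.
- workorder.sign_off(): hands the job in, once; it reports no verdict.
The state is a dict: "time_s": time; "qpos": joint angles; "joint_velocities": joint speeds; "effort": joint torques, N m; "tool_pos": TCP position; "tool_rot": TCP orientation; "force": force on the tool from outside, world axes, zero at the start; "wrist_torque": the same for the moment, N m; "grip_width": finger opening in m.
Only numpy, scipy, OpenCV 4.12 (cv2) and the standard library are available. Lean on these libraries where they do the work, as an engineer would, in place of code of your own. Each camera call takes 0.05 s, during which the arm holds its last target.

## Working session

There is one attempt and no reset: what is moved stays moved. The work goes in short steps, Python scripts to look and compute and a tool call to move; the robot and the scene stay as the last step left them, time stands still between calls to the robot, and variables do not carry over. Pictures are saved under pics/ and viewed, and the job is handed in when it is done.

Besides the shell and the picture viewer there is one more tool, called after ">>>" as a command line: name --argument value ..., lists and objects as JSON in quotes. step_arm: Moves the arm, as the interface text tells. Its arguments: {"type":"object","properties":{"series":{"type":"array"},"squeeze":{"type":"number"}},"required":["series"]}

```bash
mkdir -p pics; ls; cat > h.py <<'E'
import numpy as np, cv2, json
from cell import status, vision, workorder
from scipy.spatial.transform import Rotation as R
def snap(name,fn):
    im=vision.read_camera(name); cv2.imwrite('pics/'+fn,im[:,:,::-1]); return im
E
python3 - <<'E'
from h import *
np.set_printoptions(precision=4,suppress=True)
print(status.get_obs())
for n in ['side','top','wrist']:
    print(n,vision.camera_params(n)); snap(n,n+'0.png')
E
```

```text
pics
{'time_s': 0.0, 'qpos': array([73.4004, 18.4399, -4.0146, 83.1742,  1.2945, 78.5402, -3.2607]), 'joint_velocities': array([ 0.0186,  0.0034, -0.0454,  0.0365,  0.1648, -0.0427, -0.0533]), 'effort': array([  0.0003, -49.1292,  -0.4035, -31.2529,  -0.0639,   0.0439,
         0.0002]), 'tool_pos': array([ 0.1942, -0.6197,  0.2008]), 'tool_rot': array([-179.8909,    0.0055,   17.4076]), 'force': array([-0.1206, -0.4864,  0.3908]), 'wrist_torque': array([-0.0165,  0.0083, -0.0091]), 'grip_width': 0.08676834233162709}
side {'fovy': 51.69560005269588, 'cx': 277.0296592633963, 'cy': 209.99433413651286, 'dist': array([0.0243, 0.    , 0.    , 0.    , 0.    ]), 'eye': array([0.3085, 0.8585, 0.7246]), 'orientation': array([-124.8806,   -0.9962, -163.657 ])}
top {'fovy': 57.100658564270354, 'cx': 282.1080707534215, 'cy': 212.34677485662377, 'dist': array([-0.0359,  0.    ,  0.    ,  0.    ,  0.    ]), 'eye': array([ 0.4453, -0.0141,  1.0258]), 'orientation': array([-174.2485,   -1.7994,  -88.9261])}
wrist {'fovy': 62.17779611986918, 'cx': 280.8737522085789, 'cy': 213.6544177781971, 'dist': array([0.0286, 0.    , 0.    , 0.    , 0.    ]), 'tool_from_camera': array([[-0.0002, -0.9628, -0.2701,  0.0744],
       [ 1.    , -0.0001, -0.0001, -0.0001],
       [ 0.0001, -0.2701,  0.9628, -0.1828],
       [ 0.    ,  0.    ,  0.    ,  1.    ]])}
```

View pics/top0.png

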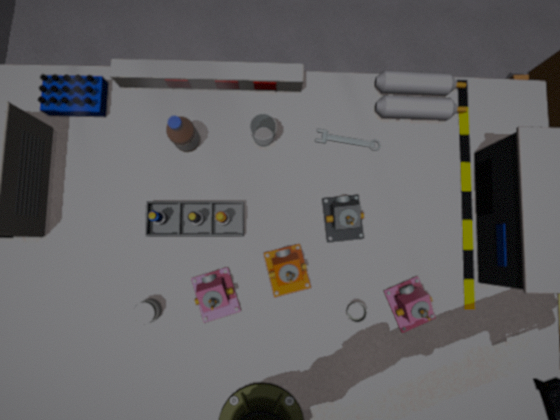

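View pics/side0.png

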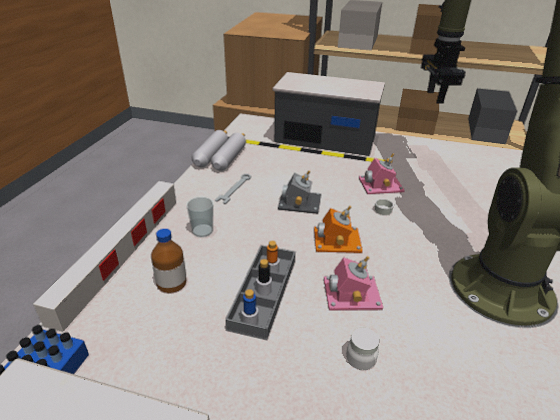

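View pics/wrist0.png

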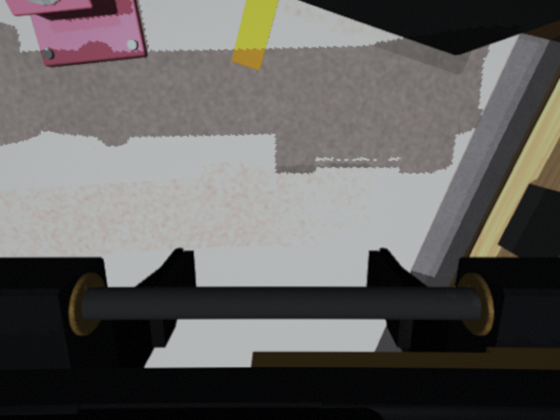

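The top view shows the bin at about (195,218) with couplers at (155,215), (195,215) and (222,216). There are four block-shaped things: grey (344,217), orange (288,270), pink (215,293) and pink (410,303). Only the grey one fits the description. I'll enlarge both the bin and the grey block.

```bash
python3 - <<'E'
import cv2
t=cv2.imread('pics/top0.png');s=cv2.imread('pics/side0.png')
def c(im,x0,y0,w,h,k,fn): cv2.imwrite('pics/'+fn,cv2.resize(im[y0:y0+h,x0:x0+w],None,fx=k,fy=k,interpolation=cv2.INTER_CUBIC))
c(t,140,190,112,56,7,'tbin.png')
c(t,312,182,66,66,9,'tblk.png')
c(s,220,235,85,105,5.7,'sbin.png')
c(s,270,165,60,50,12,'sblk.png')
E
```

```text
(no output)
```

View pics/tbin.png

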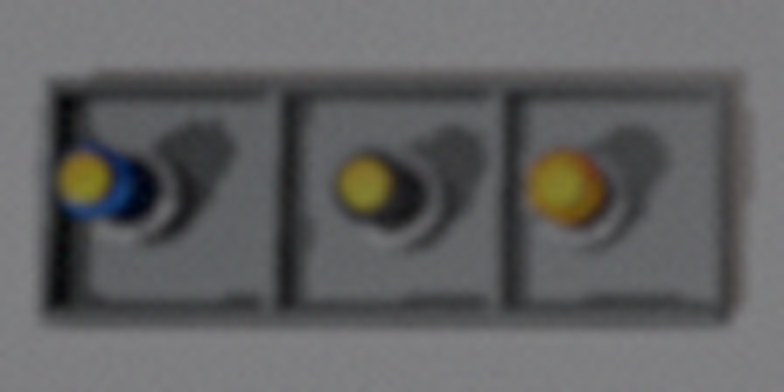

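View pics/tblk.png

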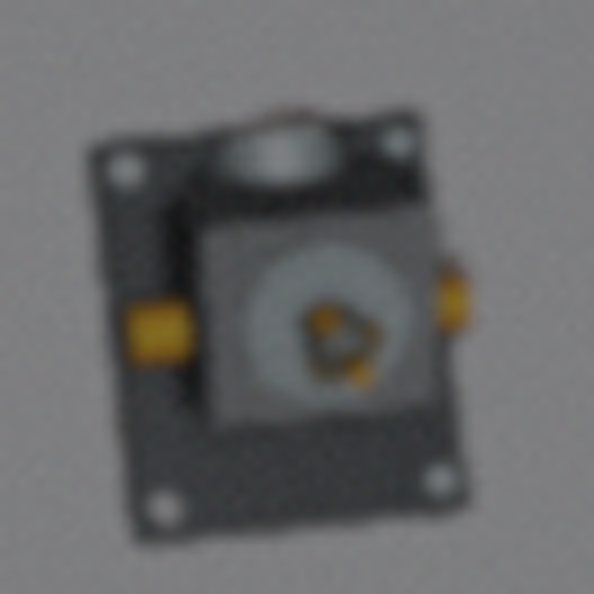

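View pics/sbin.png

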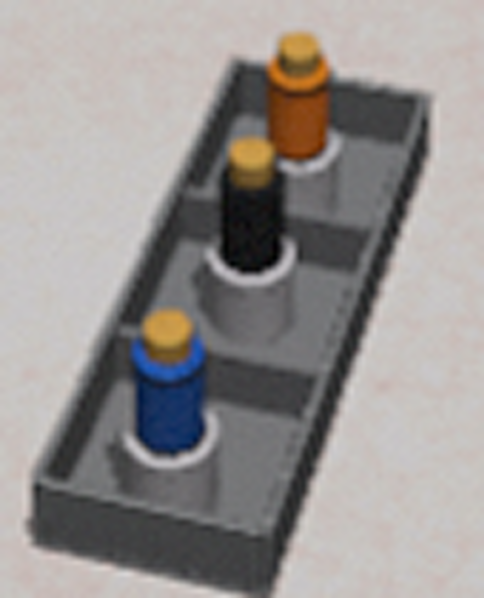

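View pics/sblk.png

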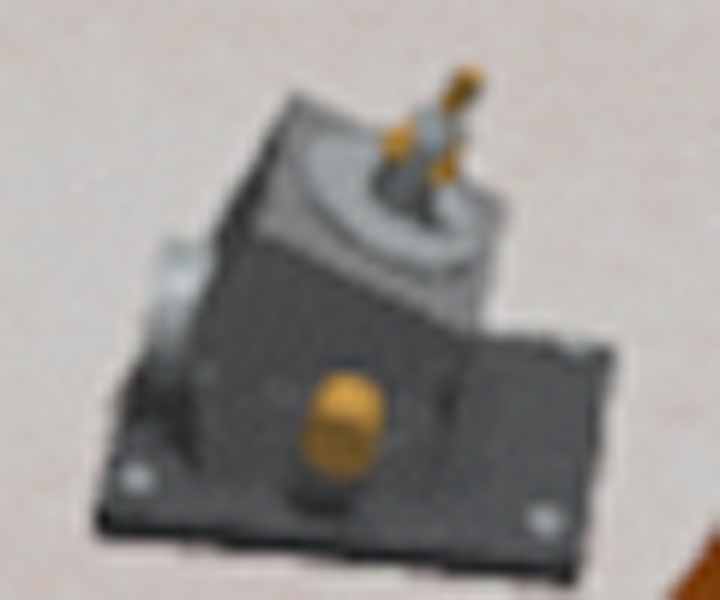

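```bash
cat >> h.py <<'E'
np.set_printoptions(precision=4,suppress=True)
from scipy.optimize import least_squares
def cam(name):
    p=vision.camera_params(name); f=210/np.tan(np.radians(p['fovy'])/2)
    K=np.array([[f,0,p['cx']],[0,f,p['cy']],[0,0,1]]); D=np.array(p['dist'],float)
    if 'eye' in p: Rm=R.from_euler('xyz',p['orientation'],degrees=True).as_matrix(); e=np.array(p['eye'])
    else:
        o=status.get_obs(); T=p['tool_from_camera']; Rt=R.from_euler('xyz',o['tool_rot'],degrees=True).as_matrix()
        Rm=Rt@T[:3,:3]; e=o['tool_pos']+Rt@T[:3,3]
    return K,D,Rm,e
def proj(c,P):
    K,D,Rm,e=c; P=np.atleast_2d(P); r=cv2.Rodrigues(Rm.T)[0]
    return cv2.projectPoints(P.astype(float),r,-Rm.T@e,K,D)[0][:,0]
def onz(c,uv,z):
    K,D,Rm,e=c; n=cv2.undistortPoints(np.array([[uv]],float),K,D)[0,0]; d=Rm@[n[0],n[1],1]
    return e+d*(z-e[2])/d[2]
def tri(obs):
    f=lambda P: np.concatenate([proj(c,P)[0]-uv for c,uv in obs])
    s=least_squares(f,[.5,0,.05]); return s.x,s.fun
def cr(x0,y0,k,x,y): return np.array([x0+(x+.5)/k-.5,y0+(y+.5)/k-.5])
E
python3 - <<'E'
from h import *
T=cam('top');S=cam('side')
b=cr(140,190,7,84,178); print('blue top',onz(T,b,.092),onz(S,cr(220,235,5.7,168,325),.092), tri([(T,b),(S,cr(220,235,5.7,168,325))]))
for n,x in dict(black=(366,184),orange=(564,184)).items(): print(n,onz(T,cr(140,190,7,*x),.092))
# skirt top ring in top image ~ 
for n,x in dict(a=(50,82),b=(738,82),c=(48,318),d=(728,318)).items(): print('bin',n,onz(T,cr(140,190,7,*x),.035))
sc=[(126,168),(398,140),(166,507),(440,480)]
P=[onz(T,cr(312,182,9,*x),.011) for x in sc]; print(P); print('c',np.mean(P,0))
a=(P[0]+P[1]-P[2]-P[3]); print('yaw',np.degrees(np.arctan2(a[1],a[0])), 'yaw2',[np.degrees(np.arctan2(-d[0],d[1])) for d in (P[0]-P[1],P[2]-P[3])])
co=[(90,150),(415,110),(137,542),(470,505)]
P=[onz(T,cr(312,182,9,*x),.010) for x in co]; print('c corners',np.mean(P,0));a=(P[0]+P[1]-P[2]-P[3]); print('yaw',np.degrees(np.arctan2(a[1],a[0])))
print('tip',tri([(T,cr(312,182,9,360,380)),(S,cr(270,165,12,468,74))]))
print('flange T',onz(T,cr(312,182,9,330,325),.075),'S',onz(S,cr(270,165,12,400,205),.075))
E
```

```text
blue top [0.5266 0.2736 0.092 ] [0.5263 0.2762 0.092 ] (array([0.5269, 0.2743, 0.09  ]), array([-0.0099, -0.0539,  0.0448,  0.0082]))
black [0.5266 0.1765 0.092 ]
orange [0.5281 0.1082 0.092 ]
bin a [0.5667 0.3055 0.035 ]
bin b [0.5723 0.0531 0.035 ]
bin c [0.4801 0.3016 0.035 ]
bin d [0.4853 0.0542 0.035 ]
[array([ 0.5831, -0.1592,  0.011 ]), array([ 0.5934, -0.2403,  0.011 ]), array([ 0.4832, -0.1717,  0.011 ]), array([ 0.4927, -0.2528,  0.011 ])]
c [ 0.5381 -0.206   0.011 ]
yaw 7.094775343214429 yaw2 [np.float64(7.217227998664697), np.float64(6.672449549862489)]
c corners [ 0.5373 -0.2049  0.01  ]
yaw 7.606337984966179
tip (array([ 0.5151, -0.2081,  0.1091]), array([-0.048 , -0.3184,  0.3813,  0.0435]))
flange T [ 0.5319 -0.207   0.075 ] S [ 0.529  -0.1998  0.075 ]
```

>>> step_arm --series '[{"x": 0.0, "y": 0.035, "z": 0.03, "az": 7}, {"x": 0.02, "y": 0.075, "z": 0.05, "az": 14}, {"x": 0.05, "y": 0.11, "z": 0.05, "az": 21}, {"x": 0.08, "y": 0.145, "z": 0.05, "az": 28}, {"x": 0.115, "y": 0.18, "z": 0.05, "az": 35}, {"x": 0.15, "y": 0.215, "z": 0.05, "az": 43}, {"x": 0.185, "y": 0.25, "z": 0.05, "az": 51}, {"x": 0.22, "y": 0.285, "z": 0.045, "az": 59}, {"x": 0.255, "y": 0.315, "z": 0.04, "az": 66}, {"x": 0.29, "y": 0.34, "z": 0.03, "az": 73}, {"x": 0.32, "y": 0.355, "z": 0.02, "az": 80}, {"x": 0.32, "y": 0.355, "z": 0.02, "az": 80, "claw": 60}]' --squeeze 60

```text
invalid input
```

>>> step_arm --series '[{"x": 0, "claw": 60}, {"x": 0, "claw": 60}]'

```text
invalid input
```

```bash
python3 - <<'E'
from h import *
o=status.get_obs();print(o)
W=cam('wrist'); im=snap('wrist','w1.png')
import pickle; pickle.dump(W,open('w1.pkl','wb'))
n=R.from_euler('z',7,degrees=True).apply([-np.sin(np.radians(25)),0,np.cos(np.radians(25))])
F=np.array([.532,-.207,.075]); print(proj(W,[F,F+.041*n]))
E
```

```text
{'time_s': 0.15, 'qpos': array([73.4026, 18.43  , -4.0145, 83.1571,  1.2945, 78.5402, -3.2596]), 'joint_velocities': array([-0.024 , -0.1552,  0.025 , -0.1814,  0.0064, -0.0195,  0.0096]), 'effort': array([  0.0002, -49.1793,  -0.4043, -31.2874,  -0.0638,   0.0405,
         0.0001]), 'tool_pos': array([ 0.1943, -0.6198,  0.201 ]), 'tool_rot': array([-179.9179,    0.0047,   17.4062]), 'force': array([-0.6558,  0.7342, -0.7842]), 'wrist_torque': array([ 0.0308,  0.0041, -0.0062]), 'grip_width': 0.08688793454117788}
[[-342.03   -725.0292]
 [-505.9326 -888.9418]]
```

View pics/w1.png

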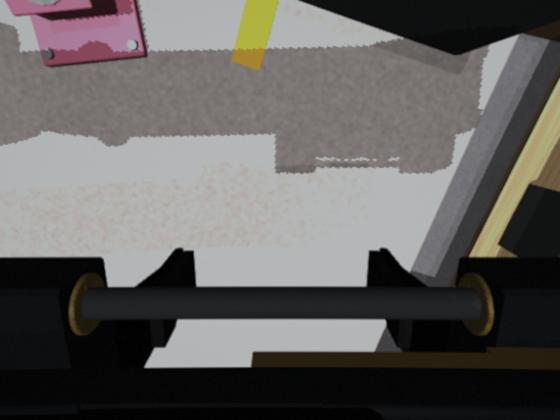

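The call was refused. Every row probably needs all seven numbers, so I'll give them all.

>>> step_arm --series '[{"ax": 0, "ay": 0, "az": 7, "x": 0.0, "y": 0.035, "z": 0.03, "claw": 60}, {"ax": 0, "ay": 0, "az": 14, "x": 0.02, "y": 0.075, "z": 0.05, "claw": 60}, {"ax": 0, "ay": 0, "az": 21, "x": 0.05, "y": 0.11, "z": 0.05, "claw": 60}, {"ax": 0, "ay": 0, "az": 28, "x": 0.08, "y": 0.145, "z": 0.05, "claw": 60}, {"ax": 0, "ay": 0, "az": 35, "x": 0.115, "y": 0.18, "z": 0.05, "claw": 60}, {"ax": 0, "ay": 0, "az": 43, "x": 0.15, "y": 0.215, "z": 0.05, "claw": 60}, {"ax": 0, "ay": 0, "az": 51, "x": 0.185, "y": 0.25, "z": 0.05, "claw": 60}, {"ax": 0, "ay": 0, "az": 59, "x": 0.22, "y": 0.285, "z": 0.045, "claw": 60}, {"ax": 0, "ay": 0, "az": 66, "x": 0.255, "y": 0.315, "z": 0.04, "claw": 60}, {"ax": 0, "ay": 0, "az": 73, "x": 0.29, "y": 0.34, "z": 0.03, "claw": 60}, {"ax": 0, "ay": 0, "az": 80, "x": 0.32, "y": 0.355, "z": 0.02, "claw": 60}, {"ax": 0, "ay": 0, "az": 80, "x": 0.32, "y": 0.355, "z": 0.02, "claw": 60}]' --squeeze 60

```text
time_s: 1.4
tool_pos: [0.5176, -0.2599, 0.22]
tool_rot: [180.0, -0.2, 98.0]
force: [0.3, 0.5, -0.8]
grip_width: 0.0525
```

>>> step_arm --series '[{"ax": 0, "ay": 0, "az": 0, "x": 0, "y": 0, "z": 0, "claw": 60}, {"ax": 0, "ay": 0, "az": 0, "x": 0, "y": 0, "z": 0, "claw": 60}]'

```text
time_s: 1.6
tool_pos: [0.5135, -0.2666, 0.2219]
tool_rot: [-180.0, 0.0, 97.3]
force: [0.5, 0.3, 0.3]
grip_width: 0.0522
```

```bash
python3 - <<'E'
from h import *
o=status.get_obs();print(o)
W=cam('wrist'); im=snap('wrist','w1.png')
import pickle; pickle.dump(W,open('w1.pkl','wb'))
n=R.from_euler('z',7,degrees=True).apply([-np.sin(np.radians(25)),0,np.cos(np.radians(25))])
F=np.array([.532,-.207,.075]); print(proj(W,[F,F+.041*n]))
E
```

```text
{'time_s': 1.6, 'qpos': array([ 50.188 ,  11.1178, -29.0722,  91.109 ,   5.5266,  79.2101,
        27.7915]), 'joint_velocities': array([ 0.606 , -0.5611,  0.3228,  0.0324, -0.1137, -0.1659,  0.1059]), 'effort': array([ -0.8292, -38.1849,  -3.4607, -31.0433,  -0.1188,   0.0539,
        -0.0015]), 'tool_pos': array([ 0.5135, -0.2666,  0.2219]), 'tool_rot': array([-179.9612,    0.0383,   97.2562]), 'force': array([0.4622, 0.3455, 0.3078]), 'wrist_torque': array([ 0.0205, -0.1003, -0.0175]), 'grip_width': 0.05219407449197673}
[[308.5198 135.0801]
 [290.8847 137.4926]]
```

View pics/w1.png

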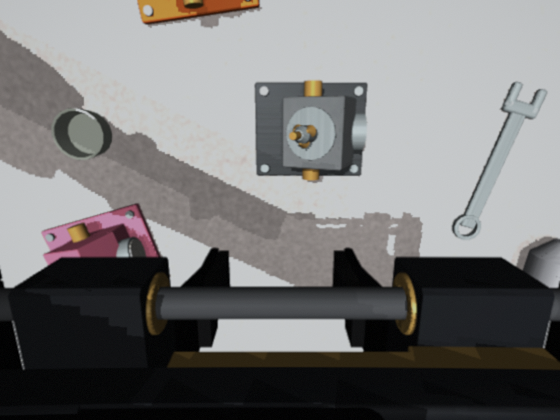

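```bash
python3 - <<'E'
import cv2
s=cv2.imread('pics/w1.png')
cv2.imwrite('pics/w1c.png',cv2.resize(s[75:185,245:380],None,fx=5.5,fy=5.5,interpolation=cv2.INTER_CUBIC))
E
```

```text
(no output)
```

View pics/w1c.png

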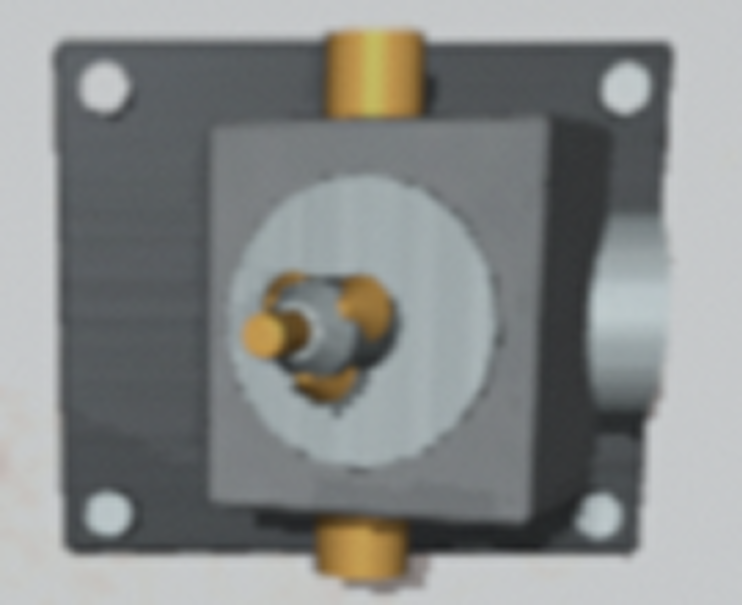

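```bash
cat > fit.py <<'E'
from h import *
import pickle
W=pickle.load(open('w1.pkl','rb')); T=cam('top'); S=cam('side')
c=lambda x,y: cr(245,75,5.5,x,y)
sc=[(104,87),(626,87),(108,513),(600,515)]
P=np.array([onz(W,c(*x),.011) for x in sc]); print(P,P.mean(0))
a=P[1]+P[3]-P[0]-P[2]; print('yaw',np.degrees(np.arctan2(a[1],a[0])));b=P[0]+P[1]-P[2]-P[3]; print('yaw y',np.degrees(np.arctan2(-b[0],b[1])))
co=[(55,42),(670,45),(70,552),(635,552)]
P=np.array([onz(W,c(*x),.010) for x in co]); print('corners',P.mean(0))
a=P[1]+P[3]-P[0]-P[2]; print('yaw',np.degrees(np.arctan2(a[1],a[0])));b=P[0]+P[1]-P[2]-P[3]; print('yaw y',np.degrees(np.arctan2(-b[0],b[1])))
def axis(yaw): return R.from_euler('z',yaw,degrees=True).apply([-np.sin(np.radians(25)),0,np.cos(np.radians(25))])
def model(F,yaw,cm):
    n=axis(yaw); e=R.from_euler('z',yaw,degrees=True).apply([np.cos(np.radians(25)),0,np.sin(np.radians(25))]); f=np.cross(n,e)
    t=np.linspace(0,2*np.pi,200)[:,None]
    u=proj(cm,F+.024*(np.cos(t)*e+np.sin(t)*f)); tip=proj(cm,F+.041*n)[0]
    return np.r_[u[:,0].min(),u[:,0].max(),u[:,1].min(),u[:,1].max(),tip]
l=c(230,175);r=c(495,467);tp=c(262,336)
ow=np.r_[l[0],r[0],l[1],r[1],tp]
# top view
ct=lambda x,y: cr(312,182,9,x,y)
l=ct(245,240);r=ct(415,412); ot=np.r_[l[0],r[0],l[1],r[1],ct(360,380)]
cs=lambda x,y: cr(270,165,12,x,y)
l=cs(303,128);r=cs(485,275); os_=np.r_[l[0],r[0],l[1],r[1],cs(468,74)]
for yaw in (6.5,7.1):
  for nm,cm,ob in (('W',W,ow),('T',T,ot),('S',S,os_)):
    s=least_squares(lambda p:model(np.r_[p,.075],yaw,cm)-ob,[.53,-.207]); print(yaw,nm,s.x,s.fun)
  s=least_squares(lambda p:np.r_[(model(p,yaw,W)-ow)/.5,(model(p,yaw,T)-ot)/.5,(model(p,yaw,S)-os_)/.7],[.53,-.207,.075]); print('all free z',s.x)
  s=least_squares(lambda p:(model(p,yaw,W)-ow),[.53,-.207,.075]); print('W free z',s.x)
E
python3 fit.py
```

```text
[[ 0.483  -0.17    0.011 ]
 [ 0.5831 -0.1575  0.011 ]
 [ 0.493  -0.2519  0.011 ]
 [ 0.5935 -0.2396  0.011 ]] [ 0.5381 -0.2047  0.011 ]
yaw 7.06515698782556
yaw y 7.096161684433484
corners [ 0.5378 -0.2048  0.01  ]
yaw 7.0515574266803
yaw y 7.42744629063936
6.5 W [ 0.5329 -0.2055] [-0.436   0.4197 -0.1869  0.3048 -0.0098 -0.0715]
6.5 T [ 0.5314 -0.2066] [-0.2709 -0.1466  0.515  -0.4724  0.4003 -0.047 ]
6.5 S [ 0.5313 -0.201 ] [ 0.0496 -0.4384  0.4931 -0.4657  0.3791  0.0054]
all free z [ 0.5329 -0.2058  0.0727]
W free z [ 0.5332 -0.2057  0.0711]
7.1 W [ 0.5329 -0.2055] [-0.4336  0.4194 -0.2651  0.222  -0.0119  0.0723]
7.1 T [ 0.5314 -0.2065] [-0.2863 -0.1824  0.5163 -0.4682  0.4494 -0.0522]
7.1 S [ 0.5313 -0.201 ] [ 0.0495 -0.4424  0.5236 -0.4748  0.3831 -0.0153]
all free z [ 0.5329 -0.2057  0.0727]
W free z [ 0.5332 -0.2056  0.0711]
```

The grey block's flange is at about (0.5325, -0.2055) with yaw 7.05°. The wrist view agrees with the top view to about 2 mm. Next I'll go to the blue coupler, stopping short of it for a wrist view.

>>> step_arm --series '[{"ax": 0, "ay": 0, "az": -1, "x": 0.001, "y": 0.03, "z": 0, "claw": 60}, {"ax": 0, "ay": 0, "az": -2, "x": 0.002, "y": 0.075, "z": 0, "claw": 60}, {"ax": 0, "ay": 0, "az": -2, "x": 0.004, "y": 0.12, "z": 0, "claw": 60}, {"ax": 0, "ay": 0, "az": -3, "x": 0.005, "y": 0.165, "z": 0, "claw": 60}, {"ax": 0, "ay": 0, "az": -3, "x": 0.006, "y": 0.21, "z": 0, "claw": 60}, {"ax": 0, "ay": 0, "az": -4, "x": 0.007, "y": 0.255, "z": 0, "claw": 60}, {"ax": 0, "ay": 0, "az": -4, "x": 0.008, "y": 0.3, "z": 0, "claw": 60}, {"ax": 0, "ay": 0, "az": -5, "x": 0.01, "y": 0.345, "z": 0, "claw": 60}, {"ax": 0, "ay": 0, "az": -5, "x": 0.011, "y": 0.39, "z": 0, "claw": 60}, {"ax": 0, "ay": 0, "az": -6, "x": 0.012, "y": 0.435, "z": 0, "claw": 60}, {"ax": 0, "ay": 0, "az": -6, "x": 0.013, "y": 0.475, "z": 0, "claw": 60}, {"ax": 0, "ay": 0, "az": -6, "x": 0.013, "y": 0.475, "z": 0, "claw": 60}]'

```text
time_s: 2.85
tool_pos: [0.5258, 0.2159, 0.2227]
tool_rot: [180.0, -0.2, 91.8]
force: [-1.1, 1.3, -0.3]
grip_width: 0.0524
```

>>> step_arm --series '[{"ax": 0, "ay": 0, "az": 0, "x": 0, "y": 0, "z": 0, "claw": 60}, {"ax": 0, "ay": 0, "az": 0, "x": 0, "y": 0, "z": 0, "claw": 60}]'

```text
time_s: 3.05
tool_pos: [0.5281, 0.2072, 0.2219]
tool_rot: [180.0, 0.1, 91.2]
force: [0.2, -0.5, 0.5]
grip_width: 0.0523
```

```bash
python3 - <<'E'
from h import *
o=status.get_obs();print(o['time_s'],o['tool_pos'],o['tool_rot'],o['qpos'])
W=cam('wrist'); im=snap('wrist','w2.png')
import pickle; pickle.dump(W,open('w2.pkl','wb'))
print(proj(W,[[.527,.2745,.092]]))
E
```

```text
3.05 [0.5281 0.2072 0.2219] [179.975   0.095  91.202] [ 18.3947  12.7153 -48.9382  92.1359   9.8109  79.608  -30.4264]
[[280.6585 123.6187]]
```

View pics/w2.png

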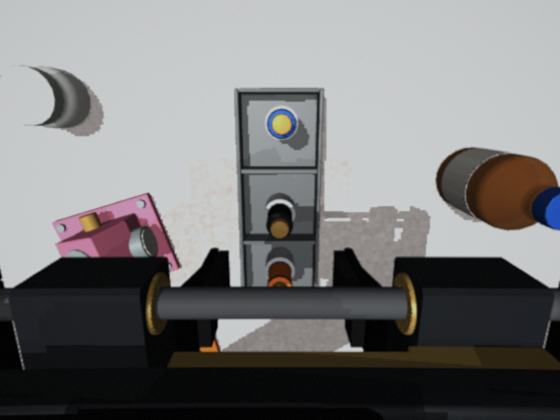

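```bash
python3 - <<'E'
import cv2
s=cv2.imread('pics/w2.png')
cv2.imwrite('pics/w2c.png',cv2.resize(s[85:175,230:330],None,fx=6,fy=6,interpolation=cv2.INTER_CUBIC))
E
```

```text
(no output)
```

View pics/w2c.png

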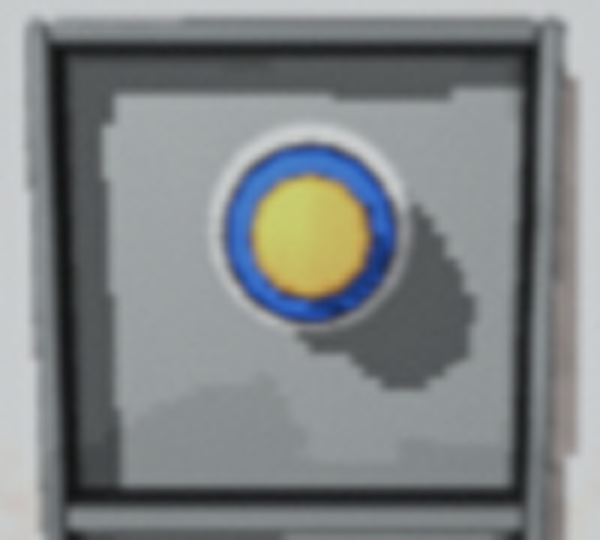

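The only coupler with a blue ring is at (281,124), where the triangulated position predicted it. This is the blue coupler.

>>> step_arm --series '[{"ax": 0, "ay": 0, "az": 0, "x": 0, "y": 0.035, "z": -0.02, "claw": 60}, {"ax": 0, "ay": 0, "az": 0, "x": 0, "y": 0.065, "z": -0.05, "claw": 60}, {"ax": 0, "ay": 0, "az": 0, "x": 0, "y": 0.065, "z": -0.08, "claw": 60}, {"ax": 0, "ay": 0, "az": 0, "x": 0, "y": 0.065, "z": -0.09, "claw": 60}, {"ax": 0, "ay": 0, "az": 0, "x": 0, "y": 0.065, "z": -0.09, "claw": 60}, {"ax": 0, "ay": 0, "az": 0, "x": 0, "y": 0.065, "z": -0.09, "claw": 60}]'

```text
time_s: 3.7
tool_pos: [0.5288, 0.2734, 0.1331]
tool_rot: [179.9, 0.0, 91.2]
force: [-0.2, 0.1, 1.8]
grip_width: 0.0523
```

>>> step_arm --series '[{"ax": 0, "ay": 0, "az": 0, "x": -0.0015, "y": 0.001, "z": -0.025, "claw": 60}, {"ax": 0, "ay": 0, "az": 0, "x": -0.0015, "y": 0.001, "z": -0.05, "claw": 60}, {"ax": 0, "ay": 0, "az": 0, "x": -0.0015, "y": 0.001, "z": -0.07, "claw": 60}, {"ax": 0, "ay": 0, "az": 0, "x": -0.0015, "y": 0.001, "z": -0.082, "claw": 60}, {"ax": 0, "ay": 0, "az": 0, "x": -0.0015, "y": 0.001, "z": -0.082, "claw": 60}, {"ax": 0, "ay": 0, "az": 0, "x": -0.0015, "y": 0.001, "z": -0.082, "claw": 60}]'

```text
time_s: 4.3
tool_pos: [0.527, 0.2759, 0.0513]
tool_rot: [179.9, -0.0, 91.4]
force: [-1.0, -0.5, -0.8]
grip_width: 0.0521
```

>>> step_arm --series '[{"ax": 0, "ay": 0, "az": 0, "x": 0, "y": 0, "z": 0, "claw": 0}, {"ax": 0, "ay": 0, "az": 0, "x": 0, "y": 0, "z": 0, "claw": 0}, {"ax": 0, "ay": 0, "az": 0, "x": 0, "y": 0, "z": 0, "claw": 0}, {"ax": 0, "ay": 0, "az": 0, "x": 0, "y": 0, "z": 0, "claw": 0}, {"ax": 0, "ay": 0, "az": 0, "x": 0, "y": 0, "z": 0, "claw": 0}, {"ax": 0, "ay": 0, "az": 0, "x": 0, "y": 0, "z": 0, "claw": 0}]' --squeeze 55

```text
time_s: 4.9
tool_pos: [0.5262, 0.2759, 0.0502]
tool_rot: [180.0, -0.0, 91.4]
force: [0.0, 0.3, 0.5]
grip_width: 0.0241
```

>>> step_arm --series '[{"ax": 0, "ay": 0, "az": 0, "x": 0, "y": 0, "z": 0.02, "claw": 0}, {"ax": 0, "ay": 0, "az": 0, "x": 0, "y": 0, "z": 0.05, "claw": 0}, {"ax": 0, "ay": 0, "az": 0, "x": 0, "y": 0, "z": 0.085, "claw": 0}, {"ax": 0, "ay": 0, "az": 0, "x": 0, "y": 0, "z": 0.12, "claw": 0}, {"ax": 0, "ay": 0, "az": 0, "x": 0, "y": 0, "z": 0.15, "claw": 0}, {"ax": 0, "ay": 0, "az": 0, "x": 0, "y": 0, "z": 0.17, "claw": 0}, {"ax": 0, "ay": 0, "az": 0, "x": 0, "y": 0, "z": 0.17, "claw": 0}, {"ax": 0, "ay": 0, "az": 0, "x": 0, "y": 0, "z": 0.17, "claw": 0}, {"ax": 0, "ay": 0, "az": 0, "x": 0, "y": 0, "z": 0.17, "claw": 0}]'

```text
time_s: 5.8
tool_pos: [0.525, 0.275, 0.2178]
tool_rot: [-179.8, 0.1, 91.4]
force: [0.4, 0.5, -2.9]
grip_width: 0.0242
```

```bash
python3 - <<'E'
from h import *
o=status.get_obs();print(o['time_s'],o['tool_pos'],o['tool_rot'],o['grip_width'],o['force'])
for n in('wrist','side'): snap(n,n+'3.png')
p=o['tool_pos']; S=cam('side'); W=cam('wrist'); 
M=p+np.array([0,0,.011-.057]); A=[M,M+[0,0,.034]]
print(proj(S,A),proj(W,A))
E
python3 - <<'E'
import cv2
s=cv2.imread('pics/side3.png'); w=cv2.imread('pics/wrist3.png')
a=cv2.resize(s[140:300,180:320],None,fx=3.6,fy=3.6,interpolation=cv2.INTER_CUBIC)
cv2.imwrite('pics/s3c.png',a)
E
```

```text
5.8 [0.525  0.275  0.2178] [-179.836     0.0812   91.4081] 0.02420777542569338 [ 0.4239  0.4797 -2.8775]
[[249.0866 261.3561]
 [248.7349 247.5763]] [[280.3965 227.6006]
 [280.2365 245.2925]]
```

View pics/s3c.png

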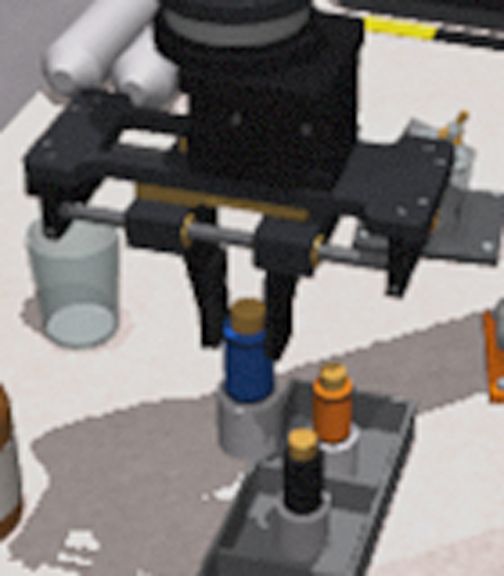

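View pics/wrist3.png

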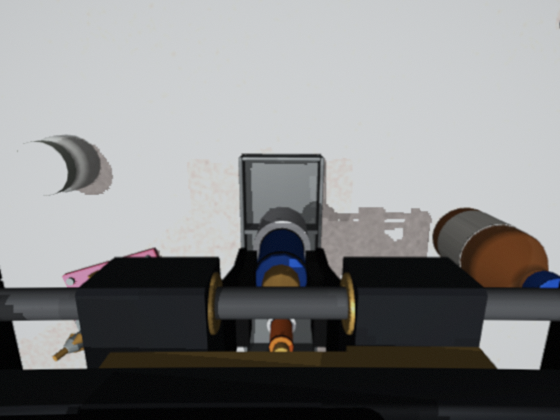

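```bash
python3 - <<'E'
import cv2
w=cv2.imread('pics/wrist3.png')
cv2.imwrite('pics/w3c.png',cv2.resize(w[190:310,220:345],None,fx=5,fy=5,interpolation=cv2.INTER_CUBIC))
E
```

```text
(no output)
```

View pics/w3c.png

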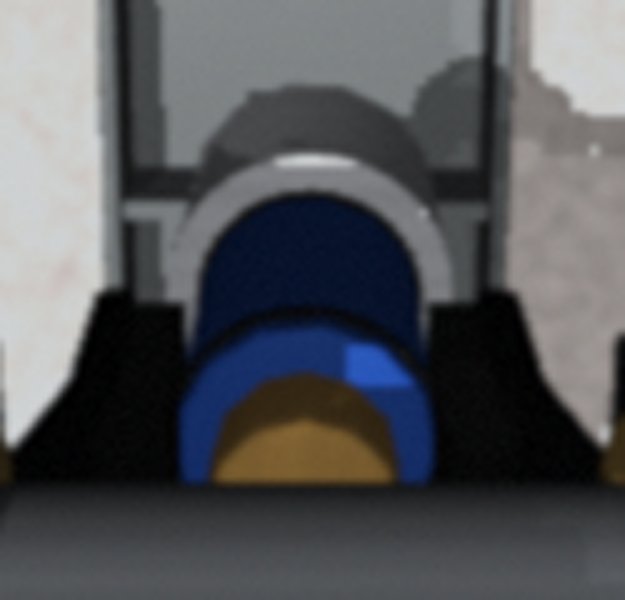

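```bash
cat > tgt.py <<'E'
from h import *
F=np.array([.5325,-.2056,.075]);yaw=7.05
Rb=R.from_euler('z',yaw,degrees=True); n=Rb.apply([-np.sin(np.radians(25)),0,np.cos(np.radians(25))])
yb=Rb.apply([0,1,0]); xb=np.cross(yb,n)
Rf=R.from_rotvec(-25*yb,degrees=True)*R.from_euler('xyz',[180,0,90+yaw],degrees=True)
if __name__=='__main__':
    o=status.get_obs(); Rc=R.from_euler('xyz',o['tool_rot'],degrees=True)
    print('n',n,'xb',xb,'yb',yb); print('rotvec',(Rf*Rc.inv()).as_rotvec(degrees=True))
    for s in (.055,.03,.018,0): print(s,F+(s+.0462)*n, F+(s+.0462)*n-o['tool_pos'])
E
python3 tgt.py
```

```text
n [-0.4194 -0.0519  0.9063] xb [0.8995 0.1112 0.4226] yb [-0.1227  0.9924  0.    ]
rotvec [  1.9173 -25.0901   5.5607]
0.055 [ 0.4901 -0.2108  0.1667] [-0.0351 -0.486  -0.0514]
0.03 [ 0.5005 -0.2096  0.1441] [-0.0246 -0.4847 -0.074 ]
0.018 [ 0.5056 -0.2089  0.1332] [-0.0196 -0.4841 -0.0849]
0 [ 0.5131 -0.208   0.1169] [-0.012  -0.4831 -0.1012]
```

>>> step_arm --series '[{"ax": 0, "ay": -1, "az": 0, "x": -0.002, "y": -0.025, "z": 0.0, "claw": 0}, {"ax": 0.1, "ay": -3, "az": 0.5, "x": -0.006, "y": -0.065, "z": 0.005, "claw": 0}, {"ax": 0.3, "ay": -5, "az": 1, "x": -0.01, "y": -0.11, "z": 0.005, "claw": 0}, {"ax": 0.5, "ay": -7, "az": 1.5, "x": -0.014, "y": -0.155, "z": 0.005, "claw": 0}, {"ax": 0.7, "ay": -9, "az": 2, "x": -0.018, "y": -0.2, "z": 0.005, "claw": 0}, {"ax": 0.9, "ay": -12, "az": 2.6, "x": -0.022, "y": -0.245, "z": 0.005, "claw": 0}, {"ax": 1.1, "ay": -15, "az": 3.3, "x": -0.026, "y": -0.29, "z": 0.005, "claw": 0}, {"ax": 1.3, "ay": -18, "az": 4, "x": -0.03, "y": -0.335, "z": 0.005, "claw": 0}, {"ax": 1.6, "ay": -21, "az": 4.6, "x": -0.035, "y": -0.38, "z": 0.005, "claw": 0}, {"ax": 1.8, "ay": -24, "az": 5.3, "x": -0.04, "y": -0.425, "z": 0.005, "claw": 0}, {"ax": 1.9, "ay": -25.1, "az": 5.6, "x": -0.043, "y": -0.465, "z": 0.0, "claw": 0}, {"ax": 1.9, "ay": -25.1, "az": 5.6, "x": -0.043, "y": -0.487, "z": -0.02, "claw": 0}]'

```text
time_s: 7.1
tool_pos: [0.4819, -0.2161, 0.2005]
tool_rot: [154.7, 0.1, 96.8]
force: [-0.1, 0.2, -1.5]
grip_width: 0.024
```

>>> step_arm --series '[{"ax": 0, "ay": 0, "az": 0, "x": 0, "y": 0, "z": 0, "claw": 0}, {"ax": 0, "ay": 0, "az": 0, "x": 0, "y": 0, "z": 0, "claw": 0}, {"ax": 0, "ay": 0, "az": 0, "x": 0, "y": 0, "z": 0, "claw": 0}, {"ax": 0, "ay": 0, "az": 0, "x": 0, "y": 0, "z": 0, "claw": 0}]'

```text
time_s: 7.5
tool_pos: [0.4835, -0.2101, 0.2005]
tool_rot: [154.8, 0.0, 97.2]
force: [0.1, 0.1, -2.3]
grip_width: 0.0239
```

```bash
cat > look.py <<'E'
import sys
from tgt import *
o=status.get_obs(); Rc=R.from_euler('xyz',o['tool_rot'],degrees=True); p=o['tool_pos']
print(o['time_s'],p,o['tool_rot'],o['force'],o['grip_width'],o['qpos'])
print('rot err',(Rf*Rc.inv()).as_rotvec(degrees=True))
z=-Rc.apply([0,0,1]); M=p-.0462*z; d=M-F
print('mouth in nipple: x %.4f y %.4f s %.4f'%(d@xb,d@yb,d@n))
t=sys.argv[1]
for nm in ('side','top','wrist'):
    c=cam(nm); im=snap(nm,nm+t+'.png')
    u=proj(c,[M,M+.034*z,M+.088*z,F,F+.041*n]); print(nm,u.round(1).tolist())
    ctr=u[4]; x0,y0=[int(max(0,v)) for v in (ctr-[60,50])]
    k=6; print('crop',x0,y0,k)
    cv2.imwrite('pics/%s%sc.png'%(nm,t),cv2.resize(im[y0:y0+100,x0:x0+120,::-1],None,fx=k,fy=k,interpolation=cv2.INTER_CUBIC))
E
python3 look.py 4
```

```text
7.5 [ 0.4835 -0.2101  0.2005] [154.8055   0.017   97.2362] [ 0.1332  0.0513 -2.2582] 0.023946110019861747 [ 40.3112 -11.6509  -7.2878 119.1432 -21.5266  54.5283  49.9864]
rot err [-0.0073  0.1951 -0.1862]
mouth in nipple: x 0.0087 y 0.0016 s 0.0883
side [[314.2, 156.0], [320.2, 146.4], [330.1, 130.6], [302.2, 180.5], [308.9, 169.9]]
crop 248 119 6
top [[355.9, 227.2], [359.8, 232.9], [366.7, 242.9], [347.6, 217.4], [351.6, 223.3]]
crop 291 173 6
wrist [[280.7, 226.8], [280.8, 244.4], [280.9, 287.5], [271.0, 199.5], [269.9, 211.1]]
crop 209 161 6
```

View pics/side4c.png

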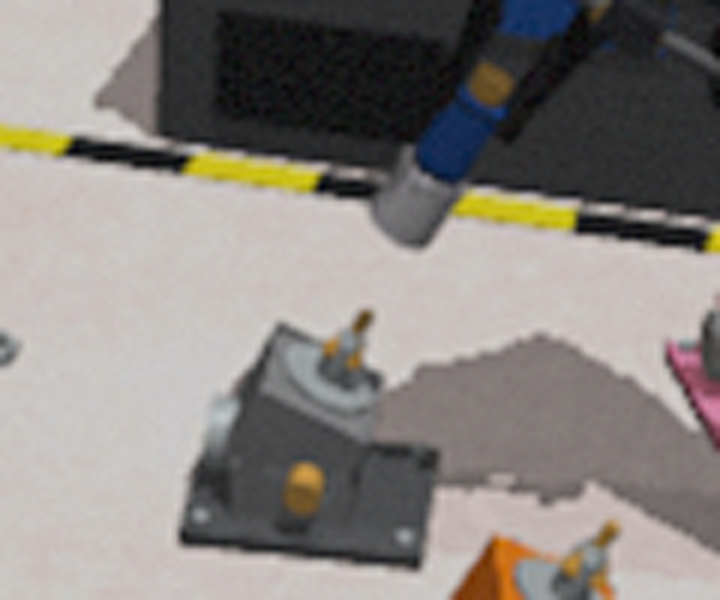

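View pics/top4c.png

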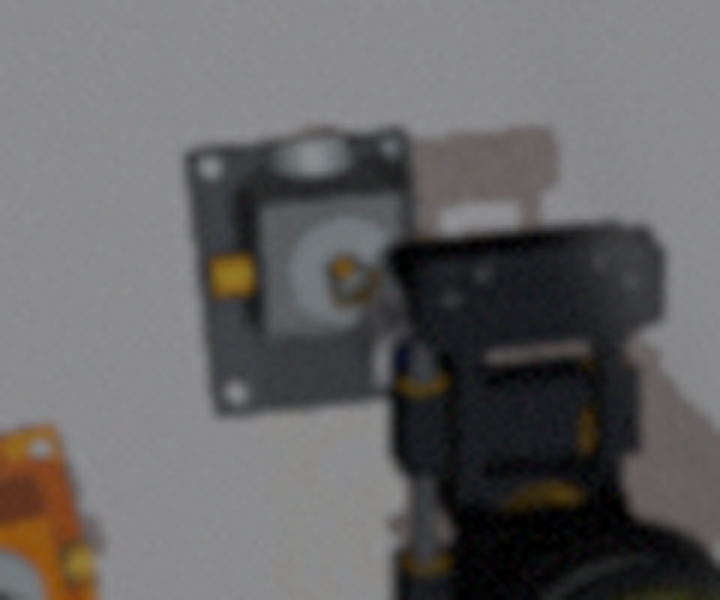

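View pics/wrist4.png

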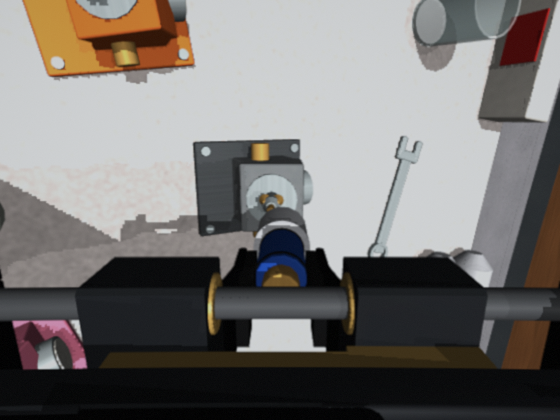

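View pics/wrist4c.png

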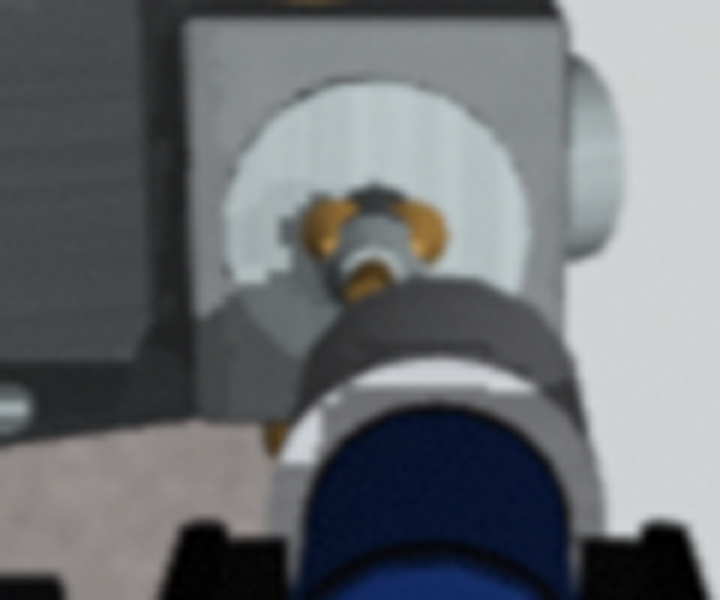

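>>> step_arm --series '[{"ax": 0, "ay": 0, "az": 0, "x": -0.004, "y": -0.001, "z": -0.01, "claw": 0}, {"ax": 0, "ay": 0, "az": 0, "x": -0.001, "y": -0.001, "z": -0.02, "claw": 0}, {"ax": 0, "ay": 0, "az": 0, "x": 0.004, "y": 0, "z": -0.032, "claw": 0}, {"ax": 0, "ay": 0, "az": 0, "x": 0.009, "y": 0, "z": -0.042, "claw": 0}, {"ax": 0, "ay": 0, "az": 0, "x": 0.009, "y": 0, "z": -0.042, "claw": 0}, {"ax": 0, "ay": 0, "az": 0, "x": 0.009, "y": 0, "z": -0.042, "claw": 0}, {"ax": 0, "ay": 0, "az": 0, "x": 0.009, "y": 0, "z": -0.042, "claw": 0}]'

```text
time_s: 8.35
tool_pos: [0.4922, -0.2115, 0.1583]
tool_rot: [154.8, -0.0, 97.1]
force: [-0.1, 0.4, -1.7]
grip_width: 0.0238
```

```bash
python3 look.py 5
```

```text
8.35 [ 0.4922 -0.2115  0.1583] [154.8077  -0.0108  97.1048] [-0.1062  0.4251 -1.7198] 0.023762562419350937 [ 39.7805  -8.5164  -7.6065 121.5853 -22.4133  49.0038  51.3213]
rot err [-0.0344  0.1895 -0.0548]
mouth in nipple: x -0.0015 y -0.0009 s 0.0464
side [[310.3, 168.5], [316.1, 159.4], [325.7, 144.3], [302.2, 180.5], [308.9, 169.9]]
crop 248 119 6
top [[352.5, 224.6], [356.2, 230.0], [362.5, 239.3], [347.6, 217.4], [351.6, 223.3]]
crop 291 173 6
wrist [[280.3, 227.1], [280.3, 244.7], [280.3, 287.8], [282.0, 208.6], [282.5, 223.6]]
crop 222 173 6
```

View pics/side5c.png

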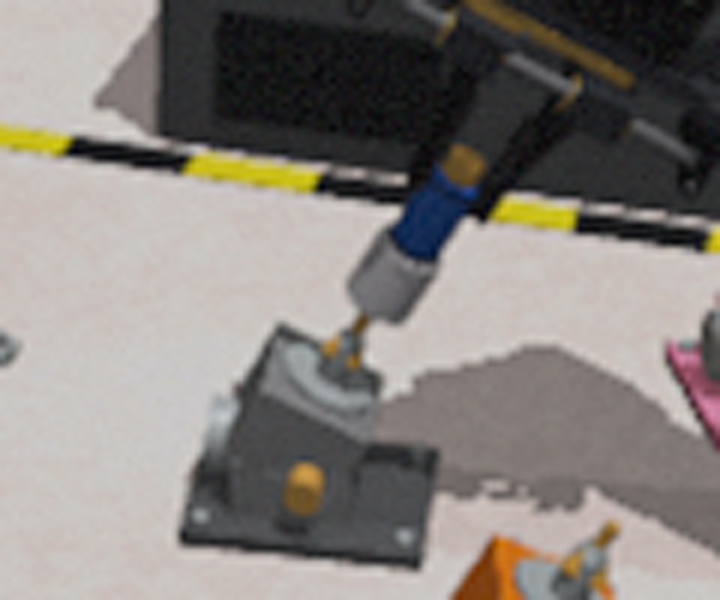

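View pics/wrist5c.png

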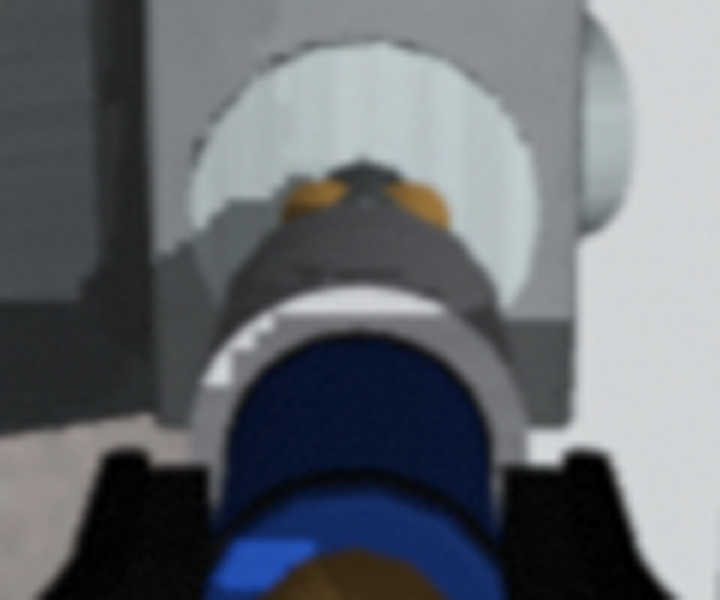

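View pics/top5c.png

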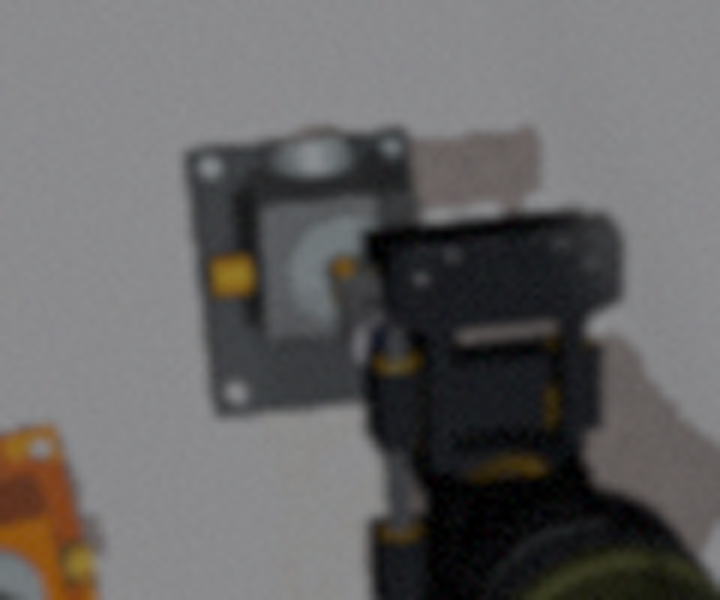

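```bash
cat > ov.py <<'E'
import sys
from tgt import *
t=sys.argv[1]; off=float(sys.argv[2]) if len(sys.argv)>2 else 0
o=status.get_obs(); Rc=R.from_euler('xyz',o['tool_rot'],degrees=True); p=o['tool_pos']
z=-Rc.apply([0,0,1]); M=p-.0462*z; a=Rc.apply([1,0,0]); b=Rc.apply([0,1,0])
th=np.linspace(0,2*np.pi,60)[:,None]
def circ(C,e,f,r): return C+r*(np.cos(th)*e+np.sin(th)*f)
for nm in sys.argv[3:] or ('top','wrist'):
    c=cam(nm); im=cv2.imread('pics/%s%s.png'%(nm,t)); u=proj(c,F+.041*n)[0]
    x0,y0=[int(v) for v in u-[33,25]]; k=12
    cp=cv2.resize(im[y0:y0+50,x0:x0+66],None,fx=k,fy=k,interpolation=cv2.INTER_CUBIC)
    if nm=='wrist': x0,y0=[int(v) for v in u-[60,50]];k=6;cp=cv2.resize(im[y0:y0+100,x0:x0+120],None,fx=k,fy=k,interpolation=cv2.INTER_CUBIC)
    if nm=='top': cp=cv2.convertScaleAbs(cp,alpha=1.8)
    for C,e,f,r,col in ((M,a,b,.017,(0,255,0)),(M+.034*z,a,b,.017,(0,255,0)),(M+.034*z,a,b,.013,(255,255,0)),(F,xb,yb,.024,(0,0,255)),(F+.022*n,xb,yb,.008,(0,0,255)),(F+.041*n,xb,yb,.0035,(0,0,255))):
        q=((proj(c,circ(C,e,f,r))-[x0,y0]+.5)*k-.5).astype(int)
        cv2.polylines(cp,[q],True,col,1)
    cv2.imwrite('pics/ov_%s%s.png'%(nm,t),cp)
E
python3 ov.py 5
```

```text
(no output)
```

View pics/ov_top5.png

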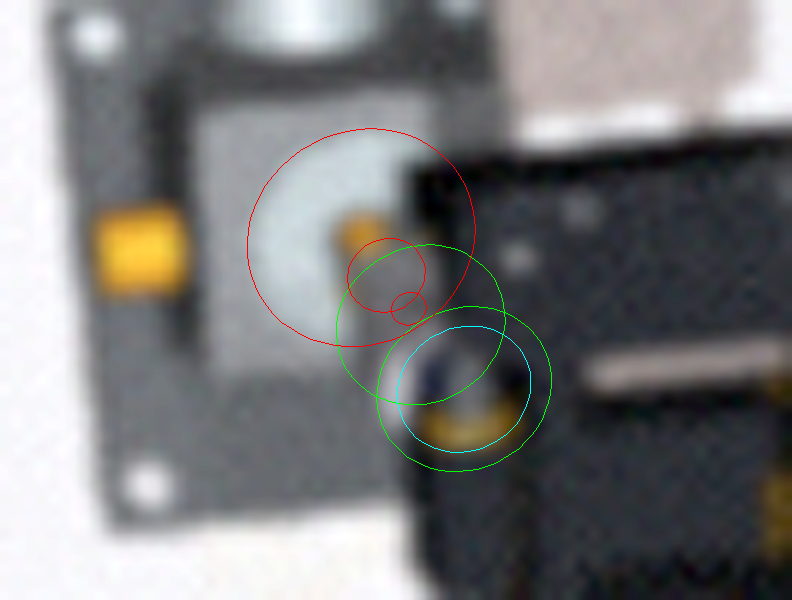

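View pics/ov_wrist5.png

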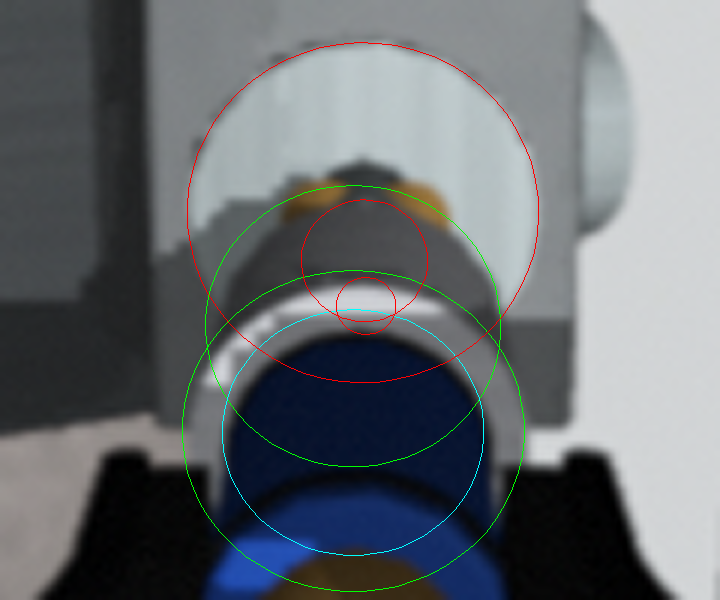

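The overlay shows the coupler about 2 mm off towards -y. That matches the 1.4 mm grasp offset along y. I'll correct this and lower to just above the pawls.

>>> step_arm --series '[{"ax": 0, "ay": 0, "az": 0, "x": 0, "y": 0.0022, "z": 0, "claw": 0}, {"ax": 0, "ay": 0, "az": 0, "x": 0, "y": 0.0022, "z": 0, "claw": 0}, {"ax": 0, "ay": 0, "az": 0, "x": 0.0025, "y": 0.0025, "z": -0.0055, "claw": 0}, {"ax": 0, "ay": 0, "az": 0, "x": 0.005, "y": 0.0028, "z": -0.011, "claw": 0}, {"ax": 0, "ay": 0, "az": 0, "x": 0.0075, "y": 0.0031, "z": -0.0165, "claw": 0}, {"ax": 0, "ay": 0, "az": 0, "x": 0.01, "y": 0.0034, "z": -0.022, "claw": 0}, {"ax": 0, "ay": 0, "az": 0, "x": 0.01, "y": 0.0034, "z": -0.022, "claw": 0}, {"ax": 0, "ay": 0, "az": 0, "x": 0.01, "y": 0.0034, "z": -0.022, "claw": 0}]'

```text
time_s: 9.3
tool_pos: [0.5019, -0.2077, 0.1355]
tool_rot: [154.9, -0.1, 97.1]
force: [0.9, -0.3, -1.7]
grip_width: 0.0241
```

```bash
python3 look.py 6; python3 ov.py 6
```

```text
9.3 [ 0.5019 -0.2077  0.1355] [154.8654  -0.0564  97.1193] [ 0.9418 -0.2657 -1.7291] 0.024052355044474113 [ 39.1854  -6.3099  -8.3248 122.4382 -22.7166  45.7778  51.2335]
rot err [-0.0726  0.1266 -0.0693]
mouth in nipple: x -0.0021 y 0.0017 s 0.0216
side [[306.3, 175.5], [311.9, 166.6], [321.4, 151.9], [302.2, 180.5], [308.9, 169.9]]
crop 248 119 6
top [[349.0, 221.3], [352.4, 226.4], [358.4, 235.2], [347.6, 217.4], [351.6, 223.3]]
crop 291 173 6
wrist [[280.1, 226.7], [280.0, 244.3], [280.0, 287.3], [282.8, 220.1], [283.4, 238.6]]
crop 223 188 6
```

View pics/ov_wrist6.png

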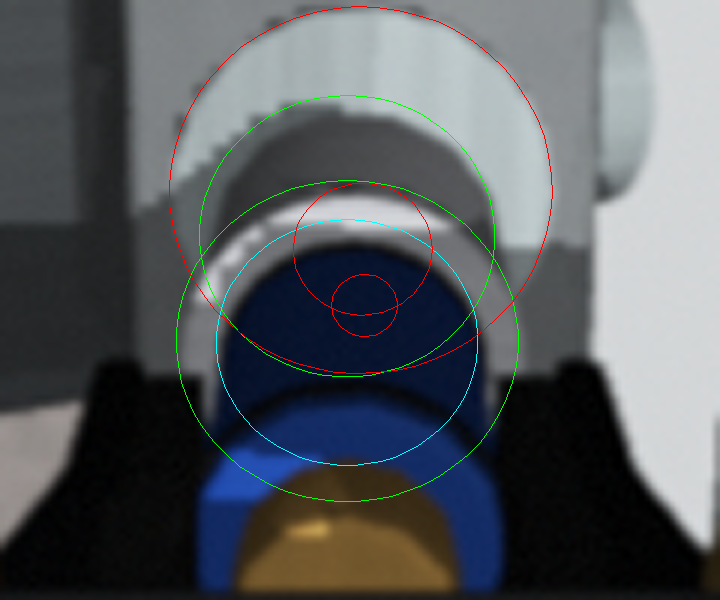

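View pics/side6c.png

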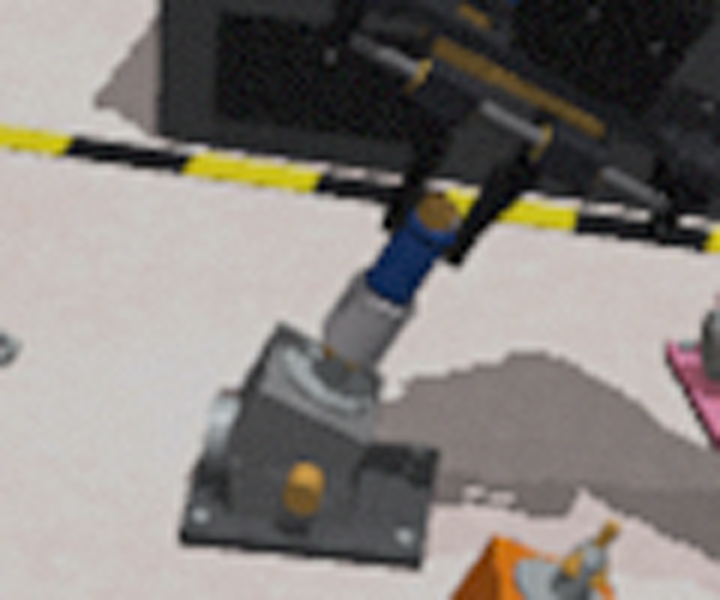

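Stem tip is inside the mouth with no contact force. A 0.9 mm correction remains, then I press in stages.

>>> step_arm --series '[{"ax": 0, "ay": 0, "az": 0, "x": 0.0008, "y": 0.0005, "z": 0.0004, "claw": 0}, {"ax": 0, "ay": 0, "az": 0, "x": 0.0025, "y": 0.0007, "z": -0.0032, "claw": 0}, {"ax": 0, "ay": 0, "az": 0, "x": 0.0042, "y": 0.0009, "z": -0.0068, "claw": 0}, {"ax": 0, "ay": 0, "az": 0, "x": 0.0042, "y": 0.0009, "z": -0.0068, "claw": 0}]' --squeeze 60

```text
time_s: 9.85
tool_pos: [0.5065, -0.2075, 0.1294]
tool_rot: [154.8, 0.0, 97.1]
force: [-2.2, -0.4, 1.2]
grip_width: 0.0238
```

```bash
cat > st.py <<'E'
from tgt import *
o=status.get_obs(); Rc=R.from_euler('xyz',o['tool_rot'],degrees=True); p=o['tool_pos']
z=-Rc.apply([0,0,1]); M=p-.0462*z; d=M-F; f=o['force']
print(o['time_s'],'x %.4f y %.4f s %.4f'%(d@xb,d@yb,d@n),'F xb %.1f yb %.1f n %.1f'%(f@xb,f@yb,f@n),'rot',(Rf*Rc.inv()).as_rotvec(degrees=True),o['grip_width'],o['wrist_torque'])
E
python3 st.py
```

```text
9.85 x -0.0004 y 0.0013 s 0.0141 F xb -1.5 yb -0.1 n 2.0 rot [-0.0146  0.2114 -0.0238] 0.02383074963119859 [-0.1651  0.5019  0.0081]
```

>>> step_arm --series '[{"ax": 0, "ay": 0, "az": 0, "x": 0.0017, "y": 0.0002, "z": -0.0036, "claw": 0}, {"ax": 0, "ay": 0, "az": 0, "x": 0.0034, "y": 0.0004, "z": -0.0073, "claw": 0}, {"ax": 0, "ay": 0, "az": 0, "x": 0.0034, "y": 0.0004, "z": -0.0073, "claw": 0}]'

```text
time_s: 10.15
tool_pos: [0.51, -0.2067, 0.1217]
tool_rot: [154.8, -0.0, 97.1]
force: [-1.7, -0.8, 2.3]
grip_width: 0.0239
```

```bash
python3 st.py
```

```text
10.15 x -0.0005 y 0.0017 s 0.0056 F xb -0.6 yb -0.6 n 2.8 rot [-0.0434  0.1915 -0.045 ] 0.02388528586310205 [-0.1826  0.5041 -0.036 ]
```

```bash
python3 look.py 7; python3 ov.py 7
```

```text
10.15 [ 0.51   -0.2067  0.1217] [154.8046  -0.0195  97.095 ] [-1.6562 -0.7961  2.2751] 0.02388528586310205 [ 38.7991  -4.6206  -8.7629 122.6833 -22.904   43.6161  51.1889]
rot err [-0.0434  0.1915 -0.045 ]
mouth in nipple: x -0.0005 y 0.0017 s 0.0056
side [[303.2, 179.4], [308.8, 170.6], [318.0, 156.1], [302.2, 180.5], [308.9, 169.9]]
crop 248 119 6
top [[347.5, 218.5], [350.8, 223.4], [356.5, 231.9], [347.6, 217.4], [351.6, 223.3]]
crop 291 173 6
wrist [[280.4, 227.1], [280.4, 244.7], [280.4, 287.8], [281.1, 227.1], [281.5, 248.3]]
crop 221 198 6
```

View pics/ov_wrist7.png

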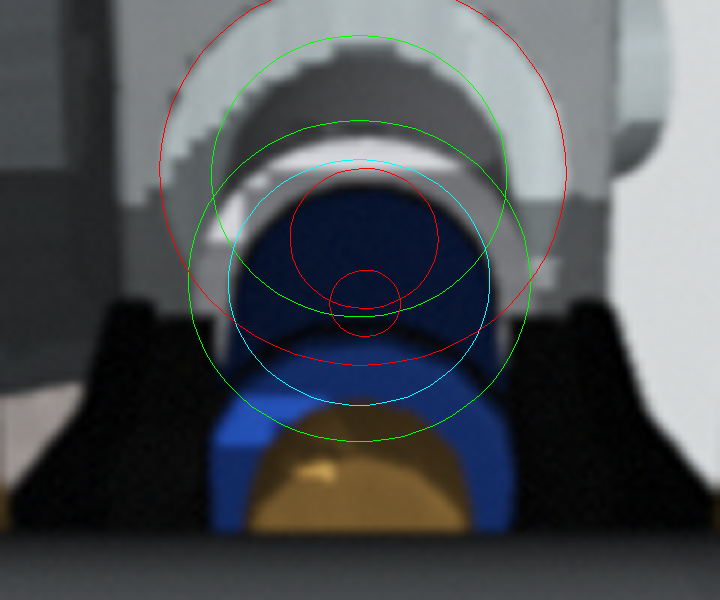

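View pics/side7c.png

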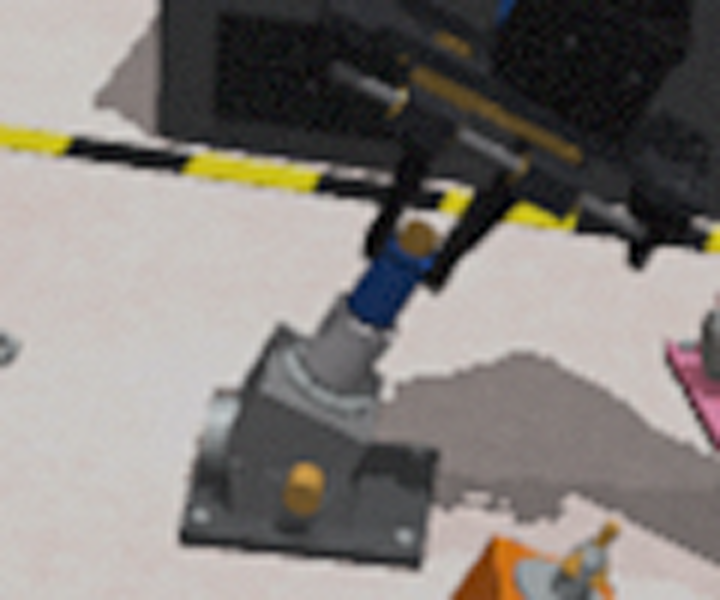

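It is past the pawls with no sign of slipping. I keep pushing.

>>> step_arm --series '[{"ax": 0, "ay": 0, "az": 0, "x": 0.0013, "y": 0.0001, "z": -0.0027, "claw": 0}, {"ax": 0, "ay": 0, "az": 0, "x": 0.0025, "y": 0.0003, "z": -0.0054, "claw": 0}, {"ax": 0, "ay": 0, "az": 0, "x": 0.0025, "y": 0.0003, "z": -0.0054, "claw": 0}, {"ax": 0, "ay": 0, "az": 0, "x": 0.0025, "y": 0.0003, "z": -0.0054, "claw": 0}]'

```text
time_s: 10.7
tool_pos: [0.5123, -0.2067, 0.1169]
tool_rot: [154.8, 0.0, 97.1]
force: [-3.6, 0.4, 6.9]
grip_width: 0.0238
```

```bash
python3 st.py
```

```text
10.7 x -0.0004 y 0.0014 s 0.0003 F xb -0.3 yb 0.8 n 7.7 rot [-0.0195  0.2059 -0.0355] 0.023761630578202277 [-0.0981  0.6863  0.0057]
```

>>> step_arm --series '[{"ax": 0, "ay": 0, "az": 0, "x": 0.0006, "y": 0.0001, "z": -0.0014, "claw": 0}, {"ax": 0, "ay": 0, "az": 0, "x": 0.0013, "y": 0.0001, "z": -0.0027, "claw": 0}, {"ax": 0, "ay": 0, "az": 0, "x": 0.0013, "y": 0.0001, "z": -0.0027, "claw": 0}, {"ax": 0, "ay": 0, "az": 0, "x": 0.0013, "y": 0.0001, "z": -0.0027, "claw": 0}]'

```text
time_s: 11.1
tool_pos: [0.5134, -0.2071, 0.1167]
tool_rot: [154.7, 0.0, 97.1]
force: [-17.9, 1.1, 24.4]
grip_width: 0.0239
```

```bash
python3 st.py
```

```text
11.1 x 0.0005 y 0.0008 s -0.0003 F xb -5.7 yb 3.2 n 29.6 rot [-0.0017  0.2536 -0.0426] 0.02389965798045904 [0.6691 1.8933 0.4095]
```

>>> step_arm --series '[{"ax": 0, "ay": 0, "az": 0, "x": -0.0003, "y": 0, "z": 0.0006, "claw": 0}, {"ax": 0, "ay": 0, "az": 0, "x": -0.0003, "y": 0, "z": 0.0006, "claw": 0}, {"ax": 0, "ay": 0, "az": 0, "x": -0.0003, "y": 0, "z": 0.0006, "claw": 0}, {"ax": 0, "ay": 0, "az": 0, "x": -0.0003, "y": 0, "z": 0.0006, "claw": 0}, {"ax": 0, "ay": 0, "az": 0, "x": -0.0003, "y": 0, "z": 0.0006, "claw": 0}]'

```text
time_s: 11.6
tool_pos: [0.5132, -0.2071, 0.1167]
tool_rot: [154.8, 0.0, 97.1]
force: [-14.6, 2.0, 21.0]
grip_width: 0.0243
```

```bash
python3 st.py; python3 look.py 8; python3 ov.py 8; python3 st.py
```

```text
11.6 x 0.0003 y 0.0009 s -0.0003 F xb -4.1 yb 3.8 n 25.1 rot [ 0.0031  0.2483 -0.0355] 0.024326901927756873 [0.3696 1.6336 0.2576]
11.6 [ 0.5132 -0.2071  0.1167] [154.754    0.0337  97.0854] [-14.6385   1.9987  20.9867] 0.024326901927756873 [ 38.6571  -3.9425  -8.862  122.7144 -22.9789  42.7964  51.2528]
rot err [ 0.0031  0.2483 -0.0355]
mouth in nipple: x 0.0003 y 0.0009 s -0.0003
side [[302.0, 180.6], [307.6, 171.9], [316.8, 157.5], [302.2, 180.5], [308.9, 169.9]]
crop 248 119 6
top [[347.3, 217.3], [350.5, 222.2], [356.2, 230.6], [347.6, 217.4], [351.6, 223.3]]
crop 291 173 6
wrist [[280.5, 227.4], [280.5, 245.0], [280.5, 288.3], [280.0, 228.8], [280.3, 251.0]]
crop 220 201 6
11.75 x 0.0003 y 0.0009 s -0.0003 F xb -3.5 yb 3.5 n 23.0 rot [ 0.0043  0.2475 -0.0368] 0.02405460356610358 [0.3714 1.5883 0.2747]
```

View pics/ov_wrist8.png

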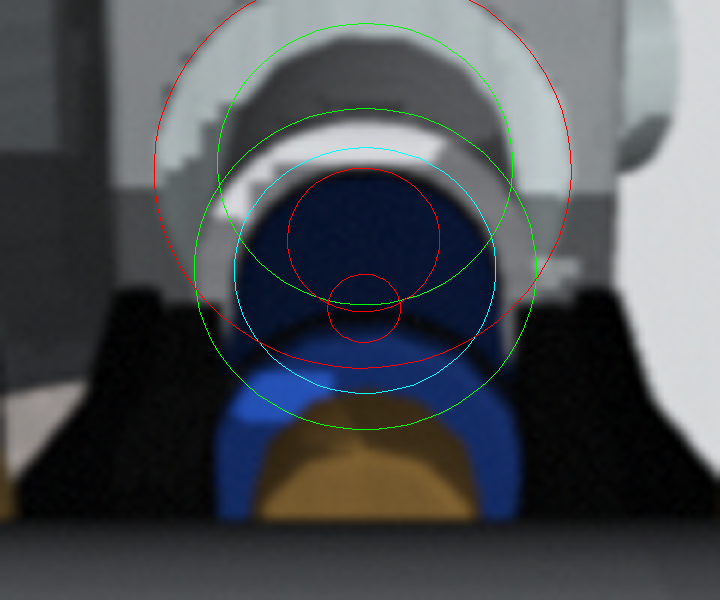

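View pics/side8c.png

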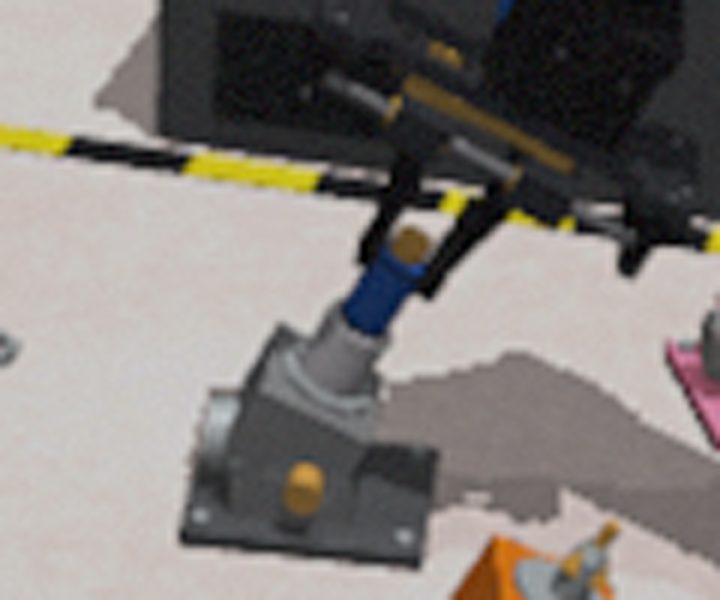

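The stop lies at the flange height (about -0.3 mm) and is stiff. Push is steady at about 25 N against a 10 N spring, so the mouth is on the flange. I'm handing in.

```bash
python3 - <<'E'
from h import *
print(workorder.sign_off())
E
python3 st.py
```

```text
the job is handed in; nothing more can be done
None
the job is handed in; nothing more can be done
```

The blue coupler is on the grey block's tilted nipple, snapped past the pawls and pushed home against the flange. I handed in at about 11.8 s with the gripper still holding it at 60 N.

**How it went:** I gripped it across the bin's x, lifted it out and tilted it to the nipple's 25° axis. I then corrected it sideways by 1–2 mm from the wrist camera before pressing it on in stages.

**Last checks:**
- **Position:** the arm readings put the mouth about 0.3 mm below the estimated flange plane. It was centred within about 1 mm, with the tool about 0.25° off the nipple axis.
- **Push:** about 25 N once I allow for the held weight, steady, and well above the 10 N spring. The stop was stiff and at the expected height.
- **Pictures:** the side and wrist views show the skirt seated on the flange and no sign of slipping in the grip.

**What disagreed or went unchecked:**
- The wrist view showed the coupler about 2 mm to one side in the grip and about 1° tilted, both within tolerance. I corrected the offset and left the tilt.
- The cameras placed the flange up to 2 mm apart, or 4.5 mm for the side view across the block. I went by the wrist camera.
- The valve pin's travel cannot be read directly. I inferred it from the position and force.
- I did not take a final picture of the other couplers and bystanders. Nothing in the force readings suggested contact with them.
- The first two move calls were refused for missing values, and nothing moved then.

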